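Work a seized tube insert out of a dry-block heater and hang it to dry

TASK

The round tube insert has seized in the well of the dry-block heater and a straight pull will not move it: take it by its blue tab and work it out by twisting it back and forth while pulling up. Hang it by its eye well back on the hook of the drying stand, let go, then take the steel guard plate with the orange tab out of its white rack and hang it by its eye on the same hook in front of the insert, leaving both hanging free and still. Do not shift or upset the dishes, bottles, beaker or tube rack around.

Things in the scene. Friction and masses are not known exactly. Their poses are not given: they have to be found in the camera images.
- heater: White dry-block heater, fixed, 180 (x) x 160 (y) x 75 mm high, black control panel on its -x face. Origin on the bench under the axis of its round well (box from x = -115 to +65, y = -80 to +80 mm); z up. The insert is caught in the well by two lugs on its foot under three crusted ledges, one above the other; a straight pull is stopped dead. It turns freely between them.
- well_mouth (a point): Well axis at the heater's top, 75 mm up. Let yaw be the insert's yaw less the heater's, counter-clockwise from above positive; it starts within 0.1 rad of 0. The lugs pass the first ledge only at yaw +0.54 rad, the second only at -0.54, the third at +0.54 again, each within 0.25 rad; at other yaws a pull of any strength is stopped. 5 to 10 N is ample.
- well_floor (a point): Well axis at the well's floor, 29 mm up, where the insert stands at the start. From there it can rise 3 mm; after the first twist up to about 19 mm, after the second up to about 35 mm; after the third it comes out, clear when raised 50 mm. Twist back while holding it up between 12 and 19 mm, and the next time between 28 and 35 mm above its start: lower, the ledge just passed stops the twist.
- insert_grip (a point): Centre of the blue grip tab of the aluminium tube insert; its axes, z up. Foot 116 mm below, top 17 mm above. Body 54 mm across, 47 high, lugs at the foot out to 70 mm across along x; flange 76 mm across, top 51 mm above the foot; then two blue uprights, cross bar, tab. Tab 8 mm thick (x), 30 wide (y), 34 high: grasp its broad faces. 0.22 to 0.45 kg. At first about 145 mm above the bench.
- insert_eye (a point): Middle of the underside of the insert's cross bar, the top of its eye: 25 mm below insert_grip. The eye is a window through the hanger along the insert's x, 34 mm wide (y) and 40 mm high (from 40 mm below this point, the flange, up to it). The bar is 8 mm thick in x, 46 mm long. It hangs either way round.
- guard_grip (a point): Centre of the orange grip tab of the steel guard plate, upright in the rack's slot; axes: x its thickness, y its width, z up. Tab 8 mm thick (x), 30 wide (y), 34 high. Plate 6 x 100 mm, 46 mm high, below two uprights, bar and tab; 128 mm tall in all, foot 111 mm below this point. 0.13 to 0.25 kg. Free in its slot: lifts straight out (by 25 mm or more).
- guard_eye (a point): Middle of the underside of the guard's cross bar, top of its eye, 25 mm below guard_grip; the eye is as on the insert, 34 mm wide and 40 mm high. It hangs either way round.
- rack: White plastic rack, fixed, 70 (x) x 130 (y) x 37 mm high, with one slot along its y, 8 mm wide, 25 mm deep, floor 12 mm above the bench. Origin on the bench at its middle.
- stand: Drying stand, fixed: green drip tray 190 (x) x 130 (y) x 14 mm high; dark steel rod 10 mm thick: post at x = +65 mm, then level along y = 0 towards -x as the hook to x = -85 mm, where the tip turns up, ending at x = -97 mm, its top 10 mm above the level rod's. Top of rod and post 140 mm above the bench. Origin on the bench under the rod, x along it towards the post.
- hook_back (a point): Point on top of the level rod where the insert is best hung (65 mm in front of the post's axis, 97 mm behind the end of the tip); axes of the stand. The eyes are threaded over the tip along +x of these axes.
- hook_front (a point): Point on top of the rod, 55 mm nearer the tip than hook_back, where the guard is best hung: the insert's flange reaches 38 mm from its axis, and a finger has some 45 mm between the two tabs.
- dishes_tall: Stack of red culture dishes, 90 mm across, 80 mm high, beside the stand. Origin at the centre of its underside. To be left alone.
- dishes_low: Stack of red culture dishes, 90 mm across, 48 mm high, in front of the robot. Origin at the centre of its underside. To be left alone.
- tube_rack: White tube rack 56 x 100 mm with red-capped tubes, 96 mm high, behind the slotted rack. Origin at the centre of its underside. To be left alone.
- amber: Amber bottle with black cap, 60 mm across, 115 mm high, behind the heater. Origin at the centre of its underside. To be left alone.
- media: Clear bottle with blue cap, 72 mm across, 150 mm high, far left. Origin at the centre of its underside. To be left alone.
- beaker: Glass beaker 76 mm across, 90 mm high, far right. Origin at the centre of its underside. To be left alone.
Things that resemble listed ones, but are neither listed nor needed, are in the scene too. Of the things shaped like the part that bears guard_grip, the bare steel one is meant.

How it is judged:
On the way, in this order (a step that is already met when the one before it is completed fails the run):
1. the insert is worked right out of the heater's well (z of insert_grip in the frame of heater above 0.195 m), for 0.1 s.
2. the insert hangs by its eye on the hook, let go, with the guard not yet on the hook (z of insert_eye in the frame of hook_back between -0.006 and 0.01 m and y of insert_eye in the frame of hook_back between -0.015 and 0.015 m and x of insert_eye in the frame of hook_back between -0.088 and 0.06 m and contact force between insert and stand above 0.3 N and angle between insert_eye's own z axis and vertical below 0.35 rad and contact force between insert and the fingers below 0.05 N and horizontal distance between guard_eye and hook_back above 0.11 m), for 0.2 s.
At the end, for the whole second after the job is handed in: Both hang by their eyes on the rod (eye top 6 mm below to 10 mm above the rod top, 15 mm sideways, between tip and post, bearing on the stand, upright within 0.35 rad), the guard at least 16 mm nearer the tip than the insert, released and at rest (z of insert_eye in the frame of hook_back between -0.006 and 0.01 m and y of insert_eye in the frame of hook_back between -0.015 and 0.015 m and x of insert_eye in the frame of hook_back between -0.088 and 0.06 m and contact force between each of insert, guard and stand above 0.3 N and angle between each of insert_eye, guard_eye's own z axis and vertical below 0.35 rad and z of guard_eye in the frame of hook_back between -0.006 and 0.01 m and y of guard_eye in the frame of hook_back between -0.015 and 0.015 m and x of guard_eye in the frame of hook_back between -0.088 and 0.06 m and ((x of insert_eye in the frame of hook_back above 0.008 m and x of guard_eye in the frame of hook_back below -0.008 m) or (x of insert_eye in the frame of hook_back above -0.002 m and x of guard_eye in the frame of hook_back below -0.018 m) or (x of insert_eye in the frame of hook_back above -0.012 m and x of guard_eye in the frame of hook_back below -0.028 m) or (x of insert_eye in the frame of hook_back above -0.022 m and x of guard_eye in the frame of hook_back below -0.038 m) or (x of insert_eye in the frame of hook_back above -0.032 m and x of guard_eye in the frame of hook_back below -0.048 m) or (x of insert_eye in the frame of hook_back above -0.042 m and x of guard_eye in the frame of hook_back below -0.058 m) or (x of insert_eye in the frame of hook_back above -0.052 m and x of guard_eye in the frame of hook_back below -0.068 m)) and contact force between each of insert, guard and the fingers below 0.05 N and linear speed of each of insert, guard below 0.03 m/s and angular speed of each of insert, guard below 0.4 rad/s); the robot touches nothing.
It fails at once if a dish stack is shifted by more than 25 mm or tipped (distance of any of dishes_tall, dishes_low from where it was at the start of the episode above 0.025 m or angle between any of dishes_tall, dishes_low's own z axis and vertical above 0.3 rad).
It fails at once if the tube rack is shifted by more than 25 mm or tipped (distance of tube_rack from where it was at the start of the episode above 0.025 m or angle between tube_rack's own z axis and vertical above 0.3 rad).
It fails at once if a bottle is shifted by more than 25 mm or tipped (distance of any of amber, media from where it was at the start of the episode above 0.025 m or angle between any of amber, media's own z axis and vertical above 0.3 rad).
It fails at once if the beaker is shifted by more than 25 mm or tipped (distance of beaker from where it was at the start of the episode above 0.025 m or angle between beaker's own z axis and vertical above 0.3 rad).
It also fails if it takes over 72 s, if anything falls off the work surface, if the arm or the gripper's body presses on something with over 40 N, if the wrist force passes 120 N, or if a joint passes its speed limit or range.

ROBOT

A 7-joint arm with a two-finger parallel gripper is mounted at the origin on the work surface. World frame = base frame: x ahead of the robot, y to its left, z up, the work surface at z = 0. Lengths are in m, angles in rad, forces in N, time in s.
With the tool pointing down it reaches from about 0.425 to 0.925 m from the base axis. Payload 6.8 kg.
Tool frame: the origin (TCP) lies midway between the tips of the shut fingers; the grasp point (between the pads) lies 19 mm behind it; y points along the fingers, z is the direction in which the jaws open and shut, and the axes are right-handed (so a half turn about y gives the same grasp; the last joint's range is limited). The gripper opens to 85 mm and grips with 20 to 120 N. Pads are 22 mm wide; open, the fingers measure 114 mm over their backs; the gripper's body (76 mm by 85 mm) begins 54 mm behind the grasp point. The pads swing forward as they close: fully open they stand 13 mm farther back than shut.
Start: joints at [1.159, 0.477, 0.022, 1.555, -0.011, 1.109, -0.083], TCP at [0.202, -0.644, 0.231] pointing down, gripper open.
Joint ranges: [-2.96, 2.96], [-0.34, 2.1], [-1.41, 1.46], [0.24, 2.44], [-1.37, 4.51], [0.17, 1.92], [-2.96, 2.96]. Speed limits (rad/s): [2.39, 2.39, 3.14, 3.14, 3.14, 3.14, 3.14].

INTERFACE

Orientations are given as a unit quaternion [w, x, y, z].
In Python, from station import bot gives the robot as it stands. The module is installed in compiled form; this text tells all that it offers.
- The arm moves only by the shell command python3 -m crank 'ROWS' [FORCE]. ROWS is JSON, a list of rows, each an object with "linear": the shift along the tool's x, y, z in m, a list of three; "dr": the turn, a rotation vector about the tool's x, y, z in degrees, a list of three; "hand": the gripper command: -1 is shut, 1 is fully open, values between are in proportion. A call has 1 to 10 rows; each row is the pose to reach, as a shift and turn from the pose commanded when the call began, along the tool's axes at that moment; what a row does not reach only later rows make up. A row lasts 1/12 s, in which the tool goes at most 41.7 mm and 7.16 degrees, less where a joint would pass 70% of its speed; a pose out of reach is approached as far as the arm can. A call with a gripper value outside its range is refused whole. The fingers move at their own pace and stop on an object; FORCE is the grip in N (left out, the last holds). Time passes only in rows, so rows that repeat a pose let the fingers close. It gives the time, the measured TCP pose, the force and the opening at its end, in the units of the state.
- bot.get_obs(): the state, without advancing time (a new reading comes with each control period).
- bot.read_camera(name): name is "scene" or "side" or "wrist"; returns the picture (384x512x3 uint8, blue, green, red); there is no depth.
- bot.camera_params(name): a dict with "K" (3x3 intrinsics, pixels), "R" (3x3) and "t" (3): a world point X has camera coordinates R X + t; the wrist camera has in their place "hand_eye" (4x4, takes a point from camera to tool coordinates, whose origin is the TCP and whose axes are the tool frame's). Camera axes: x right, y down, z forward; pixel columns grow to the right and rows downward; lengths in m; the calibration is good to about 2 mm. A picture is of the moment at which its call begins: read the wrist's pose just before it. camera_params takes no time and is no camera call.
- bot.hand_in(): hands the job in, once; it reports no verdict.
Trained networks look in the newest picture that a camera, given by its name, has taken for a name from the list of things; names that differ only in an ending like _2 or _b are one class to them, and where a whole thing is asked for, a point or a joint stands for the part that bears it (a point fixed in the world has none). Each returns a list of dicts, best first, with "score" (0 to 1); they miss things now and then, are a little off and sometimes report something else, mostly with a low value. They report only what shows in the picture. A call takes as long as a camera call. They do not tell look-alikes from the thing itself.
- bot.search_frame(camera, target): "extent" ([left, top, right, bottom] in pixels, round what is visible of it).
- bot.cut_out(camera, target): "pixels" (384x512 bool, what is visible of it) and "extent" ([left, top, right, bottom] in pixels, round what is visible of it).
- bot.place_of(camera, target): "xy" ([column, row] in pixels: a listed point, or the origin of a listed thing).
The state is a dict: "t": time; "q": joint angles; "joint_vel": joint speeds; "joint_torque": joint torques, N m; "eef_pos": TCP position; "tool_rot": TCP orientation; "contact_force": force on the tool from outside, world axes, zero at the start; "torque": the same for the moment, N m; "gripper_width": opening from 0.0 (shut) to 1.0 (fully open).
Only numpy, scipy, OpenCV 4.12 (cv2) and the standard library are available. Lean on these libraries where they do the work, as an engineer would, in place of code of your own. Each camera call takes 0.05 s, during which the arm holds its last target. There are 200 camera calls.

## Working session

There is one attempt and no reset: what is moved stays moved. The work goes in short steps, Python scripts to look and compute and a shell command to move; the robot and the scene stay as the last step left them, time stands still between calls to the robot, and variables do not carry over. Pictures are saved under pics/ and viewed, about 8 in all and at most 12, crops included, and the job is handed in when it is done.

```bash
mkdir -p pics; cat > h.py <<'E'
import numpy as np, cv2
from scipy.spatial.transform import Rotation as Ro
from station import bot
def pose():
    o=bot.get_obs(); q=np.array(o['tool_rot']); return np.array(o['eef_pos']),Ro.from_quat(q[[1,2,3,0]]).as_matrix(),o
def cam(n):
    c=bot.camera_params(n); K=np.array(c['K'])
    if n=='wrist':
        p,R,_=pose(); H=np.array(c['hand_eye']); Rc=R@H[:3,:3]; tc=R@H[:3,3]+p
        return K,Rc.T,-Rc.T@tc
    return K,np.array(c['R']),np.array(c['t'])
def ray(C,px):
    K,R,t=C; d=R.T@np.linalg.inv(K)@np.array([px[0],px[1],1.]); return -R.T@t,d/np.linalg.norm(d)
def atz(C,px,z):
    o,d=ray(C,px); return o+d*(z-o[2])/d[2]
def tri(rs):
    A=0;b=0
    for o,d in rs:
        M=np.eye(3)-np.outer(d,d);A=A+M;b=b+M@o
    x=np.linalg.solve(A,b); return x,[float(np.linalg.norm(np.cross(x-o,d))) for o,d in rs]
def proj(C,X):
    K,R,t=C; p=K@(R@np.array(X)+t); return p[:2]/p[2]
E
python3 - <<'E'
from h import *
np.set_printoptions(precision=3,suppress=True)
C={n:cam(n) for n in('scene','side')}
for n in C: cv2.imwrite(f'pics/{n}0.png',bot.read_camera(n)); print(n,-C[n][1].T@C[n][2])
p,R,o=pose();print(p,R,o['t'])
for t in 'insert_grip insert_eye guard_grip guard_eye hook_back hook_front well_mouth heater rack stand dishes_tall dishes_low tube_rack amber media beaker'.split():
    for n in C:
        r=bot.place_of(n,t)
        print(t,n,[(np.round(a['xy'],1).tolist(),round(a['score'],2)) for a in r[:3]])
E
python3 -c "
import cv2,numpy as np
cv2.imwrite('pics/both0.png',cv2.resize(np.vstack([cv2.imread('pics/scene0.png'),cv2.imread('pics/side0.png')]),None,fx=.78,fy=.78))"
```

```text
scene [ 1.449 -0.15   0.68 ]
side [0.194 1.034 0.777]
[ 0.202 -0.644  0.23 ] [[-0.954 -0.001  0.299]
 [-0.299  0.001 -0.954]
 [ 0.    -1.    -0.002]] 0.1
insert_grip scene [([340.1, 152.4], 0.61)]
insert_grip side [([251.5, 249.3], 0.81), ([312.3, 138.3], 0.22)]
insert_eye scene [([334.7, 160.1], 0.85)]
insert_eye side [([254.2, 259.8], 0.61), ([212.0, 215.9], 0.21)]
guard_grip scene [([301.2, 190.2], 0.88), ([218.8, 173.5], 0.69), ([243.0, 191.1], 0.63)]
guard_grip side [([304.7, 244.1], 0.69), ([232.6, 210.8], 0.64), ([304.1, 181.2], 0.63)]
guard_eye scene [([241.3, 199.3], 0.96), ([299.9, 195.3], 0.9), ([222.1, 181.2], 0.89)]
guard_eye side [([234.3, 220.0], 0.83), ([254.4, 186.3], 0.55), ([303.1, 189.9], 0.54)]
hook_back scene [([122.4, 188.4], 0.9)]
hook_back side [([312.9, 137.6], 0.81)]
hook_front scene [([122.0, 178.8], 0.95)]
hook_front side [([328.4, 141.5], 0.55), ([255.6, 213.0], 0.19)]
well_mouth scene []
well_mouth side [([253.4, 269.9], 0.78)]
heater scene [([335.5, 191.7], 0.68), ([275.0, 247.7], 0.26)]
heater side [([254.4, 292.8], 0.85), ([253.1, 188.8], 0.72)]
rack scene [([244.6, 227.0], 0.89)]
rack side [([255.1, 212.4], 0.66)]
stand scene [([135.2, 222.5], 0.61)]
stand side [([255.2, 272.0], 0.21)]
dishes_tall scene [([175.2, 216.4], 0.57)]
dishes_tall side [([305.4, 190.5], 0.79), ([255.0, 215.6], 0.61)]
dishes_low scene [([260.6, 190.6], 0.71), ([135.8, 223.1], 0.66)]
dishes_low side [([305.4, 243.8], 0.68), ([329.5, 140.4], 0.68)]
tube_rack scene [([276.6, 250.2], 0.69)]
tube_rack side [([214.2, 217.3], 0.64)]
amber scene [([336.3, 210.1], 0.74)]
amber side [([218.6, 275.2], 0.59)]
media scene [([348.5, 239.1], 0.89)]
media side [([183.3, 257.2], 0.91), ([251.3, 188.9], 0.52)]
beaker scene [([161.0, 265.5], 0.6)]
beaker side [([252.6, 172.9], 0.95), ([253.6, 293.2], 0.67)]
```

View pics/scene0.png

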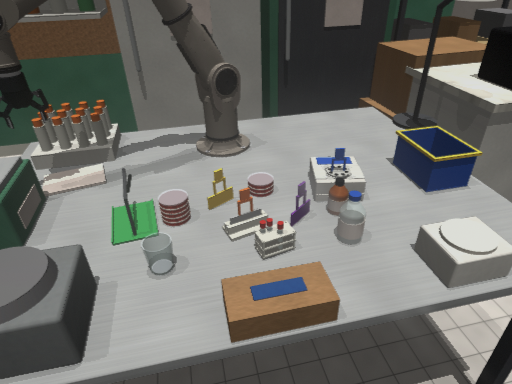

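View pics/side0.png

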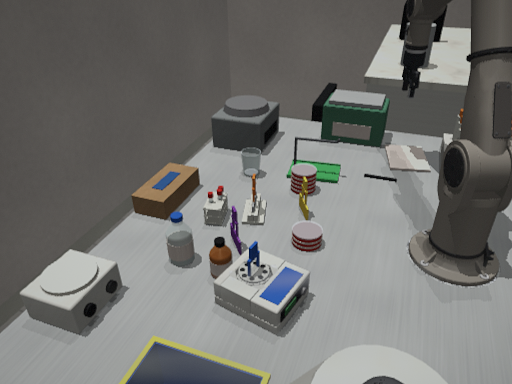

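Scene view: the insert's blue tab is at (340,153) in the heater. There are three guard-like parts: yellow (219,178), orange in the white rack (244,192), and purple (301,190). The orange one in the rack, with the bare steel plate, fits. The stand is at (130,205). In the side view the insert is at (252,250), the orange guard at (254,180) and the hook from (295,140) to (340,142).

```bash
python3 - <<'E'
from h import *
np.set_printoptions(precision=3,suppress=True)
S=cam('scene');D=cam('side')
P=dict(ins=((340.1,152.4),(251.5,249.3)),inse=((334.7,160.1),(254.2,259.8)),ge=((241.3,199.3),(254.4,186.3)),hb=((122.4,188.4),(312.9,137.6)),hf=((122,178.8),(328.4,141.5)),amber=((336.3,210.1),(218.6,275.2)),media=((348.5,239.1),(183.3,257.2)),beak=((161,265.5),(252.6,172.9)),dt=((175.2,216.4),(305.4,190.5)),dl=((260.6,190.6),(305.4,243.8)),tr=((276.6,250.2),(214.2,217.3)),heat=((335.5,191.7),(254.4,292.8)),rack=((244.6,227),(255.1,212.4)),stand=((135.2,222.5),(313,178)))
for k,(a,b) in P.items(): print(k,*tri([ray(S,a),ray(D,b)]))
a=cv2.imread('pics/scene0.png')[150:240,180:320];b=cv2.imread('pics/side0.png')[160:260,190:330]
cv2.imwrite('pics/c1.png',np.hstack([cv2.resize(a,(399,285),interpolation=3),cv2.resize(b,(399,285),interpolation=3)]))
E
```

```text
ins [0.475 0.329 0.147] [0.0012524811454845328, 0.001252481145484419]
inse [0.469 0.321 0.113] [0.0058765158166583596, 0.005876515816658405]
ge [ 0.599 -0.02   0.1  ] [0.0044579904467286595, 0.0044579904467285094]
hb [ 0.498 -0.352  0.135] [0.002103601074907412, 0.0021036010749075013]
hf [ 0.438 -0.357  0.13 ] [0.0019467355090192788, 0.0019467355090193562]
amber [ 0.585  0.289 -0.003] [0.005678141346928059, 0.005678141346927889]
media [ 0.716  0.263 -0.005] [0.0030594356138302008, 0.0030594356138300637]
beak [ 0.702 -0.264 -0.002] [0.001651327178362831, 0.0016513271783629466]
dt [ 0.48  -0.22  -0.008] [0.0033371062037265637, 0.003337106203726544]
dl [ 0.402  0.079 -0.006] [0.002423278666376246, 0.0024232786663762897]
tr [ 0.716  0.051 -0.004] [0.0008955433220494336, 0.0008955433220494332]
heat [ 0.475  0.325 -0.002] [0.002231302927790135, 0.0022313029277900016]
rack [ 0.598 -0.016 -0.   ] [0.002191541586633325, 0.002191541586633434]
stand [ 0.478 -0.341 -0.016] [0.009212564656920906, 0.009212564656921033]
```

View pics/c1.png

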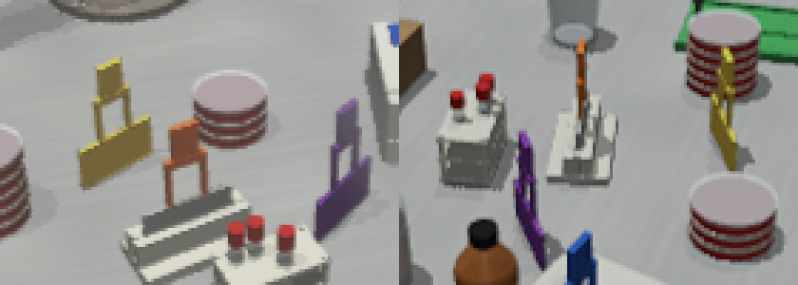

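The crop confirms it: orange tab, bare steel plate, in the white rack's slot. The yellow and purple ones are decoys.

```bash
cat > go.py <<'E'
# usage: go.py x y z yaw_deg(tool z axis heading) -> shift/turn in tool axes, tool straight down
import sys; from h import *
a=list(map(float,sys.argv[1:5])); p,R,o=pose(); y=np.radians(a[3])
z=np.array([np.cos(y),np.sin(y),0]); yy=np.array([0,0,-1.]); T=np.column_stack([np.cross(yy,z),yy,z])
l=R.T@(np.array(a[:3])-p); d=np.degrees(Ro.from_matrix(R.T@T).as_rotvec())
print('linear',np.round(l,4),'dr',np.round(d,2),'rows>=%.1f'%max(np.linalg.norm(l)/.0417,np.linalg.norm(d)/7.16),'t',o['t'])
E
python3 - <<'E'
from h import *
np.set_printoptions(precision=3,suppress=True)
c=bot.camera_params('wrist');print(c['K'],np.array(c['hand_eye']))
E
python3 go.py 0.5 -0.3 0.36 -40
```

```text
[[287.648   0.    252.576]
 [  0.    287.648 195.523]
 [  0.      0.      1.   ]] [[-0.001  0.962  0.274 -0.069]
 [ 0.    -0.274  0.962 -0.143]
 [ 1.     0.001  0.     0.001]
 [ 0.     0.     0.     1.   ]]
linear [-0.3873 -0.1287 -0.2392] dr [ -0.  -32.6  -0. ] rows>=11.3 t 1.7
```

```bash
python3 -m crank '[{"linear":[-0.328,-0.129,-0.215],"dr":[0,-32,0],"hand":1},{"linear":[-0.328,-0.129,-0.215],"dr":[0,-32,0],"hand":1},{"linear":[-0.328,-0.129,-0.215],"dr":[0,-32,0],"hand":1},{"linear":[-0.328,-0.129,-0.215],"dr":[0,-32,0],"hand":1},{"linear":[-0.328,-0.129,-0.215],"dr":[0,-32,0],"hand":1},{"linear":[-0.328,-0.129,-0.215],"dr":[0,-32,0],"hand":1},{"linear":[-0.328,-0.129,-0.215],"dr":[0,-32,0],"hand":1},{"linear":[-0.328,-0.129,-0.215],"dr":[0,-32,0],"hand":1},{"linear":[-0.328,-0.129,-0.215],"dr":[0,-32,0],"hand":1},{"linear":[-0.328,-0.129,-0.215],"dr":[0,-32,0],"hand":1}]'
python3 -m crank '[{"linear":[0,0,0],"dr":[0,0,0],"hand":1},{"linear":[0,0,0],"dr":[0,0,0],"hand":1}]'
python3 - <<'E'
from h import *
np.set_printoptions(precision=3,suppress=True)
C=cam('wrist');im=bot.read_camera('wrist');cv2.imwrite('pics/w1.png',im)
for t in ['hook_back','hook_front','stand','dishes_tall']:
    print(t,[(np.round(a['xy'],1).tolist(),round(a['score'],2),atz(C,a['xy'],.14 if 'hook' in t else 0)) for a in bot.place_of('wrist',t)[:2]])
np.save('C1.npy',np.array([C[0],C[1],np.tile(C[2],(3,1))]))
E
python3 go.py 0.56 -0.02 0.36 -10
```

```text
t: 2.53
eef_pos: [0.452, -0.3386, 0.3615]
tool_rot: [-0.296, 0.296, -0.642, 0.643]
contact_force: [1.0, -0.7, 0.8]
gripper_width: 1.002
t: 2.7
eef_pos: [0.4526, -0.3387, 0.3614]
tool_rot: [-0.298, 0.297, -0.641, 0.642]
contact_force: [0.1, -0.9, 0.2]
gripper_width: 0.996
hook_back [([277.9, 157.9], 0.64, array([ 0.488, -0.349,  0.14 ]))]
hook_front [([249.5, 187.1], 0.91, array([ 0.436, -0.355,  0.14 ]))]
stand []
dishes_tall [([224.4, 82.4], 0.71, array([ 0.495, -0.22 ,  0.   ]))]
linear [-0.3164 -0.0004 -0.1265] dr [ 7.000e-02 -3.076e+01  2.000e-02] rows>=8.2 t 2.95
```

View pics/w1.png

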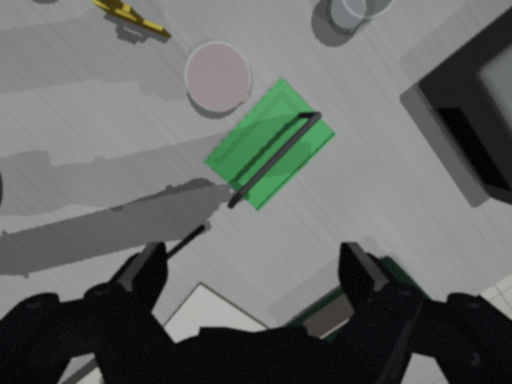

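The wrist view shows the tray with corners at (283,79), (334,131), (259,209) and (206,159). The rod runs from its tip at (233,205) to the post at (316,115), and the tall dishes are at (217,77). Next I measure the stand's yaw from the image and look at the guard.

```bash
python3 - <<'E'
from h import *
np.set_printoptions(precision=4,suppress=True)
A=np.load('C1.npy');C=(A[0],A[1],A[2][0]);im=cv2.imread('pics/w1.png').astype(int)
b,g,r=im[...,0],im[...,1],im[...,2]
m=((g>r+40)&(g>b+30)).astype(np.uint8);m[230:]=0
m=cv2.morphologyEx(m,cv2.MORPH_CLOSE,np.ones((15,15)))
ys,xs=np.nonzero(m);w=np.array([atz(C,(x,y),.014)[:2] for x,y in zip(xs,ys)])*1000
rc=cv2.minAreaRect(w.astype(np.float32));print('tray',rc)
d=((im.max(2)<70)).astype(np.uint8);d[:105]=0;d[207:]=0;d[:,:228]=0;d[:,325:]=0
n,l,s,_=cv2.connectedComponentsWithStats(d);k=1+np.argmax(s[1:,4]);print(s[k])
ys,xs=np.nonzero((l==k));w=np.array([atz(C,(x,y),.137)[:2] for x,y in zip(xs,ys)])
f=cv2.fitLine(w.astype(np.float32),cv2.DIST_HUBER,0,.001,.001).ravel();print('rod',f,np.degrees(np.arctan2(f[1],f[0])));t=(w-f[2:])@f[:2];print(f[2:]+f[:2]*t.min(),f[2:]+f[:2]*t.max())
E
python3 -m crank '[{"linear":[-0.316,0,-0.127],"dr":[0,-31,0],"hand":1},{"linear":[-0.316,0,-0.127],"dr":[0,-31,0],"hand":1},{"linear":[-0.316,0,-0.127],"dr":[0,-31,0],"hand":1},{"linear":[-0.316,0,-0.127],"dr":[0,-31,0],"hand":1},{"linear":[-0.316,0,-0.127],"dr":[0,-31,0],"hand":1},{"linear":[-0.316,0,-0.127],"dr":[0,-31,0],"hand":1},{"linear":[-0.316,0,-0.127],"dr":[0,-31,0],"hand":1},{"linear":[-0.316,0,-0.127],"dr":[0,-31,0],"hand":1},{"linear":[-0.316,0,-0.127],"dr":[0,-31,0],"hand":1},{"linear":[-0.316,0,-0.127],"dr":[0,-31,0],"hand":1}]'
python3 - <<'E'
from h import *
np.set_printoptions(precision=4,suppress=True)
C=cam('wrist');im=bot.read_camera('wrist');cv2.imwrite('pics/w2.png',im)
np.save('C2.npy',np.array([C[0],C[1],np.tile(C[2],(3,1))]))
for t,z in [('guard_grip',.123),('guard_eye',.098),('rack',0),('tube_rack',0)]:
    print(t,[(np.round(a['xy'],1).tolist(),round(a['score'],2),atz(C,a['xy'],z)) for a in bot.place_of('wrist',t)[:3]])
E
python3 go.py 0.47 0.28 0.38 10
```

```text
tray ((484.14178466796875, -347.5249938964844), (187.6414031982422, 129.60096740722656), 5.798766136169434)
[228 112  90  95 760]
rod [ 0.9911  0.1329  0.4702 -0.3483] 7.63836
[ 0.3965 -0.3582] [ 0.5592 -0.3363]
t: 3.78
eef_pos: [0.5601, -0.0149, 0.36]
tool_rot: [0.458, -0.458, 0.539, -0.538]
contact_force: [-0.4, -0.3, -0.2]
gripper_width: 0.999
guard_grip [([258.5, 23.5], 0.89, array([0.5949, 0.152 , 0.123 ])), ([282.7, 161.8], 0.82, array([ 0.6013, -0.0146,  0.123 ])), ([185.5, 219.7], 0.63, array([ 0.4555, -0.0739,  0.123 ]))]
guard_eye [([187.7, 212.1], 0.94, array([ 0.4538, -0.071 ,  0.098 ])), ([258.5, 27.7], 0.67, array([0.5957, 0.154 , 0.098 ])), ([280.7, 157.8], 0.59, array([ 0.6012, -0.0128,  0.098 ]))]
rack [([276.9, 150.3], 0.61, array([ 0.6035, -0.0145,  0.    ]))]
tube_rack [([336.5, 104.9], 0.89, array([0.7121, 0.0443, 0.    ]))]
linear [-0.281  -0.0201 -0.1394] dr [  0.03 -19.81   0.05] rows>=7.5 t 4.0333
```

View pics/w2.png

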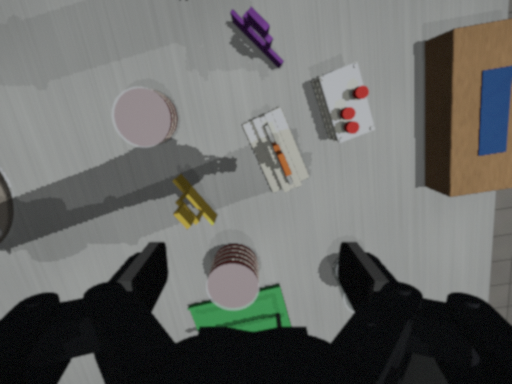

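The orange tab is at (282,160) in the rack, the tube rack is at (345,103), and the decoys are yellow (193,200) and purple (257,38).

```bash
python3 - <<'E'
from h import *
np.set_printoptions(precision=4,suppress=True)
A=np.load('C2.npy');C=(A[0],A[1],A[2][0]);im=cv2.imread('pics/w2.png').astype(int)
b,g,r=im[...,0],im[...,1],im[...,2]
m=((r>b+50)&(r>g+35)&(np.indices(b.shape)[0]<190)&(np.indices(b.shape)[0]>125)&(np.indices(b.shape)[1]<310)&(np.indices(b.shape)[1]>255))
ys,xs=np.nonzero(m);print('orange px',xs.min(),xs.max(),ys.min(),ys.max())
for z in(.14,.115):
  w=np.array([atz(C,(x,y),z)[:2] for x,y in zip(xs,ys)])*1000;print(z,cv2.minAreaRect(w.astype(np.float32)))
m=((im.min(2)>170)&(np.indices(b.shape)[0]<200)&(np.indices(b.shape)[0]>98)&(np.indices(b.shape)[1]<315)&(np.indices(b.shape)[1]>236)).astype(np.uint8)
m=cv2.morphologyEx(m,cv2.MORPH_CLOSE,np.ones((9,9)));n,l,s,_=cv2.connectedComponentsWithStats(m);k=1+np.argmax(s[1:,4]);ys,xs=np.nonzero(l==k);print(s[k])
w=np.array([atz(C,(x,y),.037)[:2] for x,y in zip(xs,ys)])*1000;print('rack',cv2.minAreaRect(w.astype(np.float32)))
E
python3 -m crank '[{"linear":[-0.281,-0.02,-0.139],"dr":[0,-20,0],"hand":1},{"linear":[-0.281,-0.02,-0.139],"dr":[0,-20,0],"hand":1},{"linear":[-0.281,-0.02,-0.139],"dr":[0,-20,0],"hand":1},{"linear":[-0.281,-0.02,-0.139],"dr":[0,-20,0],"hand":1},{"linear":[-0.281,-0.02,-0.139],"dr":[0,-20,0],"hand":1},{"linear":[-0.281,-0.02,-0.139],"dr":[0,-20,0],"hand":1},{"linear":[-0.281,-0.02,-0.139],"dr":[0,-20,0],"hand":1},{"linear":[-0.281,-0.02,-0.139],"dr":[0,-20,0],"hand":1},{"linear":[-0.281,-0.02,-0.139],"dr":[0,-20,0],"hand":1},{"linear":[-0.281,-0.02,-0.139],"dr":[0,-20,0],"hand":1}]'
python3 - <<'E'
from h import *
np.set_printoptions(precision=4,suppress=True)
C=cam('wrist');im=bot.read_camera('wrist');cv2.imwrite('pics/w3.png',im)
np.save('C3.npy',np.array([C[0],C[1],np.tile(C[2],(3,1))]))
for t,z in [('insert_grip',.145),('insert_eye',.12),('well_mouth',.075),('heater',0),('amber',0)]:
    print(t,[(np.round(a['xy'],1).tolist(),round(a['score'],2),atz(C,a['xy'],z)) for a in bot.place_of('wrist',t)[:3]])
E
```

```text
orange px 273 290 144 175
0.14 ((599.4015502929688, -8.34239387512207), (8.288284301757812, 42.58624267578125), 16.283016204833984)
0.115 ((601.288818359375, -12.483938217163086), (8.858859062194824, 45.517845153808594), 16.282955169677734)
[245 109  43  33 600]
rack ((588.8535766601562, 30.636821746826172), (61.32034683227539, 32.309478759765625), 14.689627647399902)
t: 4.87
eef_pos: [0.4695, 0.282, 0.3804]
tool_rot: [-0.544, 0.544, -0.452, 0.452]
contact_force: [0.6, -0.4, -0.2]
gripper_width: 0.999
insert_grip [([261.8, 137.7], 0.85, array([0.4746, 0.3216, 0.145 ]))]
insert_eye [([259.0, 136.7], 0.67, array([0.4716, 0.3205, 0.12  ]))]
well_mouth []
heater []
amber [([311.4, 164.6], 0.62, array([0.5799, 0.2802, 0.    ]))]
```

View pics/w3.png

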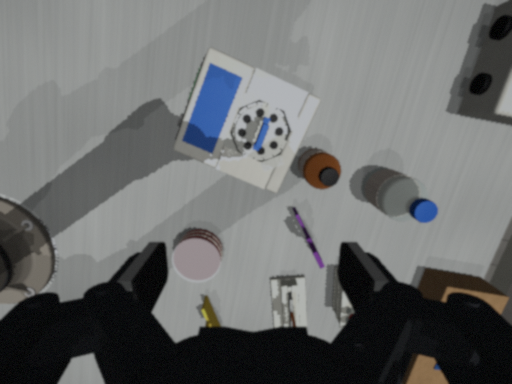

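Heater top corners are at (210,48), (319,97), (273,191) and (176,150), and the blue tab is at (262,133). The amber bottle is at (322,170).

```bash
python3 - <<'E'
from h import *
np.set_printoptions(precision=4,suppress=True)
A=np.load('C3.npy');C=(A[0],A[1],A[2][0]);im=cv2.imread('pics/w3.png').astype(int)
P=[atz(C,p,.075)[:2] for p in[(210,48),(319,97),(273,191),(176,150)]]
print(P);
for i in range(4): d=P[(i+1)%4]-P[i];print(np.linalg.norm(d),np.degrees(np.arctan2(d[1],d[0])))
b,g,r=im[...,0],im[...,1],im[...,2];I=np.indices(b.shape)
m=(b>r+50)&(b>g+25)&(I[1]>248)&(I[1]<280)&(I[0]>110)&(I[0]<165)
ys,xs=np.nonzero(m);print(xs.min(),xs.max(),ys.min(),ys.max())
for z in(.162,.145):
  w=np.array([atz(C,(x,y),z)[:2] for x,y in zip(xs,ys)])*1000;print(z,cv2.minAreaRect(w.astype(np.float32)))
t=(P[0]+P[3])/2;x=(P[1]-P[0]);x/=np.linalg.norm(x);print('well axis',t+x*.115)
cv2.imwrite('pics/c3.png',cv2.resize(im[90:170,230:300].astype(np.uint8),None,fx=6,fy=6,interpolation=0))
E
```

```text
[array([0.3818, 0.4257]), array([0.5495, 0.3901]), array([0.5117, 0.2369]), array([0.3505, 0.2739])]
0.17140867408002458 -11.996133098521822
0.15777235335074416 -103.85636679946494
0.16539642769638177 167.08359850793218
0.1550354521742905 78.34093238201051
253 270 118 150
0.162 ((472.797607421875, 327.2735290527344), (41.667381286621094, 9.029275894165039), 79.83893585205078)
0.145 ((473.51708984375, 326.2606506347656), (43.62710189819336, 9.453926086425781), 79.83895111083984)
well axis [0.4786 0.3259]
```

View pics/c3.png

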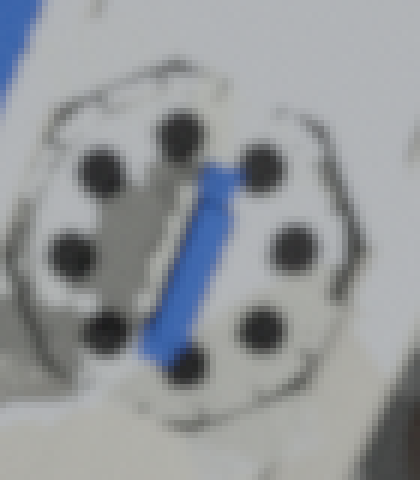

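```bash
python3 go.py 0.4745 0.327 0.21 -11;python3 go.py 0.4745 0.327 0.131 -11
```

```text
linear [-0.0453  0.1702  0.0123] dr [-1.000e-02  2.123e+01  3.000e-02] rows>=4.2 t 5.1667
linear [-0.0454  0.2492  0.0123] dr [-1.000e-02  2.123e+01  3.000e-02] rows>=6.1 t 5.1667
```

```bash
python3 -m crank '[{"linear":[-0.045,0.12,0.012],"dr":[0,21.2,0],"hand":1},{"linear":[-0.045,0.12,0.012],"dr":[0,21.2,0],"hand":1},{"linear":[-0.045,0.16,0.012],"dr":[0,21.2,0],"hand":1},{"linear":[-0.045,0.19,0.012],"dr":[0,21.2,0],"hand":1},{"linear":[-0.045,0.22,0.012],"dr":[0,21.2,0],"hand":1},{"linear":[-0.045,0.249,0.012],"dr":[0,21.2,0],"hand":1},{"linear":[-0.045,0.249,0.012],"dr":[0,21.2,0],"hand":1},{"linear":[-0.045,0.249,0.012],"dr":[0,21.2,0],"hand":1},{"linear":[-0.045,0.249,0.012],"dr":[0,21.2,0],"hand":0.2},{"linear":[-0.045,0.249,0.012],"dr":[0,21.2,0],"hand":-0.2}]' 70
python3 - <<'E'
from h import *
C=cam('wrist');im=bot.read_camera('wrist');cv2.imwrite('pics/w4.png',im)
E
```

```text
t: 6.0
eef_pos: [0.4749, 0.3295, 0.1342]
tool_rot: [-0.452, 0.449, -0.545, 0.545]
contact_force: [-0.8, -0.1, -0.3]
gripper_width: 0.749
```

View pics/w4.png

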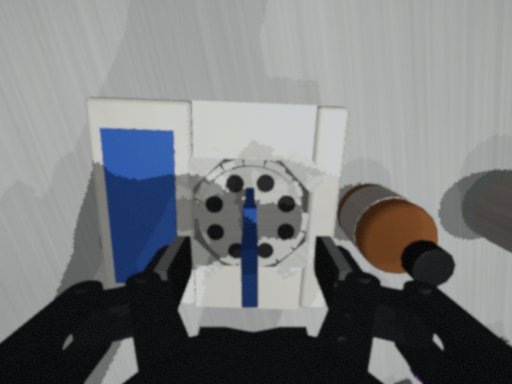

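The tab (col 250) is centred between the fingers (cols 183 and 323) and parallel to them, so I close.

```bash
python3 -m crank '[{"linear":[0,0,0],"dr":[0,0,0],"hand":-1},{"linear":[0,0,0],"dr":[0,0,0],"hand":-1},{"linear":[0,0,0],"dr":[0,0,0],"hand":-1},{"linear":[0,0,0],"dr":[0,0,0],"hand":-1},{"linear":[0,0,0],"dr":[0,0,0],"hand":-1},{"linear":[0,0,0],"dr":[0,0,0],"hand":-1},{"linear":[0,0,0],"dr":[0,0,0],"hand":-1}]' 80
python3 - <<'E'
from h import *
p,R,o=pose();print(p,R[:,2],np.degrees(np.arctan2(R[1,2],R[0,2])),o['gripper_width'],o['contact_force'],o['torque'])
E
```

```text
t: 6.63
eef_pos: [0.4735, 0.3289, 0.1321]
tool_rot: [-0.451, 0.45, -0.545, 0.545]
contact_force: [-0.6, -0.9, 6.3]
gripper_width: 0.078
[0.47354132 0.32889334 0.13211259] [ 9.82316156e-01 -1.87227918e-01  8.21947300e-04] -10.791056346440666 0.07820852424864068 [-0.59863078 -0.93685887  6.27450547] [-0.10475114  0.24094574  0.01866448]
```

```bash
python3 -m crank '[{"linear":[0,-0.001,0],"dr":[0,-6,0],"hand":-1},{"linear":[0,-0.001,0],"dr":[0,-12,0],"hand":-1},{"linear":[0,-0.001,0],"dr":[0,-18,0],"hand":-1},{"linear":[0,-0.001,0],"dr":[0,-24,0],"hand":-1},{"linear":[0,-0.001,0],"dr":[0,-29.5,0],"hand":-1},{"linear":[0,-0.001,0],"dr":[0,-29.5,0],"hand":-1},{"linear":[0,-0.002,0],"dr":[0,-29.5,0],"hand":-1},{"linear":[0,-0.004,0],"dr":[0,-29.5,0],"hand":-1},{"linear":[0,-0.006,0],"dr":[0,-29.5,0],"hand":-1},{"linear":[0,-0.006,0],"dr":[0,-29.5,0],"hand":-1}]'
python3 - <<'E'
from h import *
p,R,o=pose();print(p,np.degrees(np.arctan2(R[1,2],R[0,2])),o['gripper_width'],o['contact_force'],o['torque'])
E
```

```text
t: 7.47
eef_pos: [0.4732, 0.3284, 0.1375]
tool_rot: [-0.574, 0.574, -0.412, 0.413]
contact_force: [0.6, -0.4, -3.1]
gripper_width: 0.08
[0.473192   0.32836211 0.13746542] 18.640250866510808 0.08010725915681152 [ 0.60645748 -0.38066653 -3.05647784] [ 0.02893819 -0.00909626 -0.01293854]
```

```bash
python3 -m crank '[{"linear":[0,-0.003,0],"dr":[0,0,0],"hand":-1},{"linear":[0,-0.006,0],"dr":[0,0,0],"hand":-1},{"linear":[0,-0.0095,0],"dr":[0,0,0],"hand":-1},{"linear":[0,-0.0095,0],"dr":[0,0,0],"hand":-1}]'
python3 - <<'E'
from h import *
p,R,o=pose();print(p,np.degrees(np.arctan2(R[1,2],R[0,2])),o['gripper_width'],o['contact_force'],o['torque'])
E
```

```text
t: 7.8
eef_pos: [0.4736, 0.3289, 0.1477]
tool_rot: [0.575, -0.574, 0.412, -0.412]
contact_force: [0.4, -0.0, -3.2]
gripper_width: 0.08
[0.47356382 0.3288533  0.14773016] 18.698575708145086 0.08048412900640073 [ 0.36434993 -0.01649196 -3.24007219] [ 0.06644596  0.0798946  -0.03034048]
```

```bash
python3 -m crank '[{"linear":[0,0,0],"dr":[0,7,0],"hand":-1},{"linear":[0,0,0],"dr":[0,14,0],"hand":-1},{"linear":[0,0,0],"dr":[0,21,0],"hand":-1},{"linear":[0,0,0],"dr":[0,28,0],"hand":-1},{"linear":[0,0,0],"dr":[0,35,0],"hand":-1},{"linear":[0,0,0],"dr":[0,42,0],"hand":-1},{"linear":[0,0,0],"dr":[0,49,0],"hand":-1},{"linear":[0,0,0],"dr":[0,56,0],"hand":-1},{"linear":[0,0,0],"dr":[0,62,0],"hand":-1},{"linear":[0,0,0],"dr":[0,62,0],"hand":-1}]'
python3 - <<'E'
from h import *
p,R,o=pose();print(p,np.degrees(np.arctan2(R[1,2],R[0,2])),o['gripper_width'],o['contact_force'],o['torque'])
E
```

```text
t: 8.63
eef_pos: [0.4731, 0.3287, 0.147]
tool_rot: [-0.279, 0.279, -0.65, 0.65]
contact_force: [0.3, 0.7, -2.8]
gripper_width: 0.078
[0.47309738 0.32866314 0.14697179] -43.483264749651646 0.07795667923544153 [ 0.34662155  0.73953309 -2.81611216] [ 0.01048525  0.01959828 -0.01366268]
```

Free twist, no torque. Next I lift to about 31.5 mm.

```bash
python3 -m crank '[{"linear":[0,-0.003,0],"dr":[0,0,0],"hand":-1},{"linear":[0,-0.006,0],"dr":[0,0,0],"hand":-1},{"linear":[0,-0.009,0],"dr":[0,0,0],"hand":-1},{"linear":[0,-0.012,0],"dr":[0,0,0],"hand":-1},{"linear":[0,-0.016,0],"dr":[0,0,0],"hand":-1},{"linear":[0,-0.016,0],"dr":[0,0,0],"hand":-1}]'
python3 - <<'E'
from h import *
p,R,o=pose();print(p,np.degrees(np.arctan2(R[1,2],R[0,2])),o['gripper_width'],o['contact_force'],o['torque'])
E
```

```text
t: 9.13
eef_pos: [0.4738, 0.3288, 0.1638]
tool_rot: [0.281, -0.28, 0.649, -0.649]
contact_force: [1.2, 0.0, -3.2]
gripper_width: 0.081
[0.47375084 0.32878515 0.16383174] -43.276226776329835 0.08130672652590741 [ 1.20813384  0.03991372 -3.16010561] [-0.01620939 -0.02342522  0.00172996]
```

```bash
python3 -m crank '[{"linear":[0,0,0],"dr":[0,-7,0],"hand":-1},{"linear":[0,0,0],"dr":[0,-14,0],"hand":-1},{"linear":[0,0,0],"dr":[0,-21,0],"hand":-1},{"linear":[0,0,0],"dr":[0,-28,0],"hand":-1},{"linear":[0,0,0],"dr":[0,-35,0],"hand":-1},{"linear":[0,0,0],"dr":[0,-42,0],"hand":-1},{"linear":[0,0,0],"dr":[0,-49,0],"hand":-1},{"linear":[0,0,0],"dr":[0,-56,0],"hand":-1},{"linear":[0,0,0],"dr":[0,-62,0],"hand":-1},{"linear":[0,0,0],"dr":[0,-62,0],"hand":-1}]'
python3 - <<'E'
from h import *
p,R,o=pose();print(p,np.degrees(np.arctan2(R[1,2],R[0,2])),o['gripper_width'],o['contact_force'],o['torque'])
E
python3 -m crank '[{"linear":[0,-0.003,0],"dr":[0,0,0],"hand":-1},{"linear":[0,-0.006,0],"dr":[0,0,0],"hand":-1},{"linear":[0,-0.01,0],"dr":[0,0,0],"hand":-1},{"linear":[0,-0.015,0],"dr":[0,0,0],"hand":-1},{"linear":[0,-0.02,0],"dr":[0,0,0],"hand":-1},{"linear":[0,-0.025,0],"dr":[0,0,0],"hand":-1},{"linear":[0,-0.03,0],"dr":[0,0,0],"hand":-1},{"linear":[0,-0.035,0],"dr":[0,0,0],"hand":-1}]'
```

```text
t: 9.97
eef_pos: [0.4734, 0.3281, 0.1627]
tool_rot: [-0.575, 0.575, -0.411, 0.411]
contact_force: [-0.0, 0.6, -3.1]
gripper_width: 0.08
[0.47341436 0.32810673 0.16266759] 18.897441799765687 0.07962797777307333 [-0.01216707  0.55351294 -3.06141131] [-0.03889385 -0.01001501  0.01685092]
t: 10.63
eef_pos: [0.4733, 0.3285, 0.1985]
tool_rot: [0.575, -0.574, 0.412, -0.412]
contact_force: [-0.1, -0.8, -4.6]
gripper_width: 0.078
```

```bash
python3 go.py 0.473 0.3285 0.34 18.8; python3 go.py 0.5 0.0 0.34 7
```

```text
linear [-1.000e-04 -1.415e-01 -2.000e-04] dr [-0.02 -0.1  -0.  ] rows>=3.4 t 10.6333
linear [ 0.3198 -0.1415 -0.08  ] dr [-0.02 11.7  -0.  ] rows>=8.6 t 10.6333
```

```bash
python3 -m crank '[{"linear":[0,-0.04,0],"dr":[0,0,0],"hand":-1},{"linear":[0,-0.08,0],"dr":[0,0,0],"hand":-1},{"linear":[0,-0.11,0],"dr":[0,0,0],"hand":-1},{"linear":[0.015,-0.141,0],"dr":[0,2,0],"hand":-1},{"linear":[0.05,-0.141,-0.013],"dr":[0,4,0],"hand":-1},{"linear":[0.09,-0.141,-0.023],"dr":[0,6,0],"hand":-1},{"linear":[0.13,-0.141,-0.033],"dr":[0,8,0],"hand":-1},{"linear":[0.17,-0.141,-0.043],"dr":[0,10,0],"hand":-1},{"linear":[0.21,-0.141,-0.053],"dr":[0,11.7,0],"hand":-1},{"linear":[0.24,-0.141,-0.06],"dr":[0,11.7,0],"hand":-1}]'; python3 go.py 0.5 -0.03 0.34 6.7;python3 go.py 0.335 -0.365 0.34 6.7
```

```text
t: 11.47
eef_pos: [0.4931, 0.0779, 0.3391]
tool_rot: [-0.528, 0.529, -0.469, 0.47]
contact_force: [0.8, 0.3, -3.9]
gripper_width: 0.079
linear [ 0.108  -0.0007 -0.0058] dr [-0.01  0.05  0.11] rows>=2.6 t 11.4667
linear [ 4.213e-01 -1.000e-04 -2.091e-01] dr [-0.01  0.05  0.11] rows>=11.3 t 11.4667
```

```bash
python3 -m crank '[{"linear":[0.04,0,0],"dr":[0,0,0],"hand":-1},{"linear":[0.08,0,-0.005],"dr":[0,0,0],"hand":-1},{"linear":[0.115,0,-0.015],"dr":[0,0,0],"hand":-1},{"linear":[0.15,0,-0.033],"dr":[0,0,0],"hand":-1},{"linear":[0.185,0,-0.053],"dr":[0,0,0],"hand":-1},{"linear":[0.22,0,-0.073],"dr":[0,0,0],"hand":-1},{"linear":[0.255,0,-0.093],"dr":[0,0,0],"hand":-1},{"linear":[0.29,0,-0.113],"dr":[0,0,0],"hand":-1},{"linear":[0.325,0,-0.135],"dr":[0,0,0],"hand":-1},{"linear":[0.355,0,-0.155],"dr":[0,0,0],"hand":-1}]'; python3 go.py 0.335 -0.365 0.172 6.7
```

```text
t: 12.3
eef_pos: [0.3812, -0.2915, 0.3393]
tool_rot: [-0.529, 0.53, -0.468, 0.469]
contact_force: [0.2, -0.5, -3.9]
gripper_width: 0.081
linear [ 0.0672  0.1673 -0.0548] dr [-0.01  0.25  0.05] rows>=4.5 t 12.3
```

```bash
python3 -m crank '[{"linear":[0.03,0,-0.028],"dr":[0,0,0],"hand":-1},{"linear":[0.067,0.01,-0.055],"dr":[0,0.2,0],"hand":-1},{"linear":[0.067,0.05,-0.055],"dr":[0,0.2,0],"hand":-1},{"linear":[0.067,0.09,-0.055],"dr":[0,0.2,0],"hand":-1},{"linear":[0.067,0.13,-0.055],"dr":[0,0.2,0],"hand":-1},{"linear":[0.067,0.155,-0.055],"dr":[0,0.2,0],"hand":-1},{"linear":[0.067,0.167,-0.055],"dr":[0,0.2,0],"hand":-1},{"linear":[0.067,0.167,-0.055],"dr":[0,0.2,0],"hand":-1},{"linear":[0.067,0.167,-0.055],"dr":[0,0.2,0],"hand":-1}]'; python3 - <<'E'
from h import *
np.set_printoptions(precision=4,suppress=True)
p,R,o=pose();print(p,R[:,2],o['contact_force'],o['t'])
W=cam('wrist');S=cam('scene');D=cam('side')
for n in('wrist','scene','side'): cv2.imwrite(f'pics/{n}5.png',bot.read_camera(n))
for t in('insert_eye','hook_back','hook_front'):
  r=[]
  for n,C in(('wrist',W),('scene',S),('side',D)):
    a=bot.place_of(n,t)[:2];print(t,n,[(np.round(x['xy'],1),round(x['score'],2)) for x in a])
    if a: r.append(ray(C,a[0]['xy']))
  if len(r)>1: print(tri(r))
a=cv2.imread('pics/scene5.png')[140:240,90:200];b=cv2.imread('pics/side5.png')[110:210,270:380];w=cv2.imread('pics/wrist5.png')
cv2.imwrite('pics/c5.png',np.hstack([cv2.resize(w,(480,360)),np.vstack([cv2.resize(a,(300,273)),cv2.resize(b,(300,273))])[:360*0+546]]) if 0 else np.vstack([np.hstack([cv2.resize(a,(390,330),interpolation=3),cv2.resize(b,(390,330),interpolation=3)])]))
E
```

```text
t: 13.05
eef_pos: [0.3366, -0.3623, 0.1719]
tool_rot: [0.529, -0.529, 0.47, -0.469]
contact_force: [0.9, -0.7, -3.5]
gripper_width: 0.077
[ 0.3366 -0.3623  0.1719] [ 0.9929  0.119  -0.0002] [ 0.8954 -0.6687 -3.489 ] 13.05
insert_eye wrist [(array([247.4, 243.9]), 0.81), (array([410.3, 226.9]), 0.36)]
insert_eye scene [(array([115.9, 154.4]), 0.76), (array([336.1, 210.5]), 0.45)]
insert_eye side [(array([359.7, 138.7]), 0.56)]
(array([ 0.3315, -0.3736,  0.1558]), [0.004439529154805005, 0.009635573632727082, 0.007098416344216554])
hook_back wrist [(array([491.8, 229.4]), 0.76)]
hook_back scene [(array([124.4, 187.6]), 0.62)]
hook_back side [(array([312. , 138.4]), 0.62)]
(array([ 0.498 , -0.3476,  0.1351]), [0.0022148416468726665, 0.0022054530602528054, 0.0007991289543358741])
hook_front wrist [(array([411.1, 228.9]), 0.78)]
hook_front scene [(array([122.5, 177.7]), 0.7)]
hook_front side [(array([327.1, 141.3]), 0.67)]
(array([ 0.4426, -0.3545,  0.134 ]), [0.0020479001996030264, 0.0032707198793796703, 0.004460512271551966])
```

View pics/c5.png

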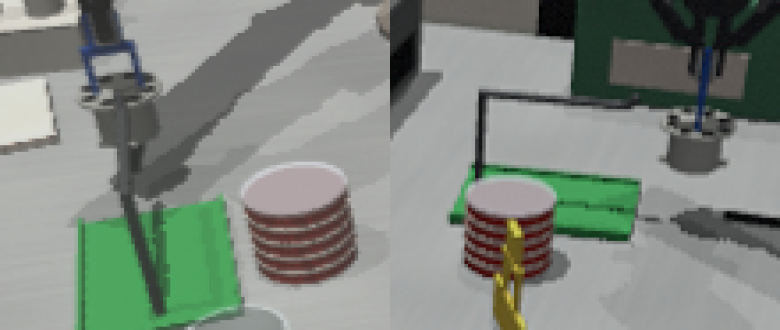

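View pics/wrist5.png

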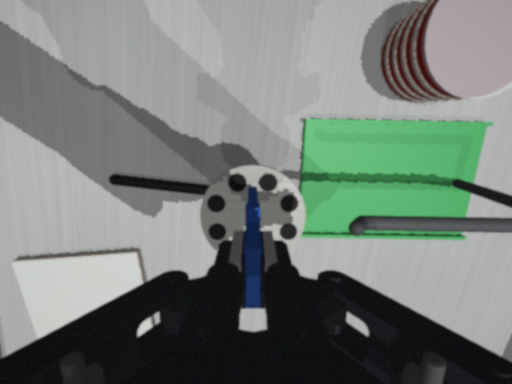

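The rod is seen at row about 227, parallel to the tool, with its tip end at (355,226). The insert hangs straight in front of it.

```bash
python3 - <<'E'
from h import *
np.set_printoptions(precision=4,suppress=True)
C=cam('wrist');p,R,o=pose();im=cv2.imread('pics/wrist5.png').astype(int)
for c in(375,400,430,460,490,508):
  col=im[205:245,c].max(1);ys=np.nonzero(col<105)[0]+205;ys=ys[(ys>214)];m=(ys.min()+ys.max())/2;x=atz(C,(c,m),.137);print(c,ys.min(),ys.max(),x,R.T@(x-p))
x=atz(C,(350,226.5),.147);print('tip end',x,R.T@(x-p))
# tray edges
for q in[(303,119),(302,234)]: x=atz(C,q,.014);print(x,R.T@(x-p))
E
```

```text
375 216 229 [ 0.4173 -0.3542  0.137 ] [0.0012 0.0349 0.0813]
400 217 229 [ 0.4338 -0.3525  0.137 ] [0.0015 0.0349 0.0979]
430 217 235 [ 0.4541 -0.3522  0.137 ] [0.0036 0.0349 0.1181]
460 218 235 [ 0.474  -0.3502  0.137 ] [0.0039 0.0349 0.1381]
490 218 231 [ 0.4932 -0.3464  0.137 ] [0.0025 0.0349 0.1576]
508 218 231 [ 0.5051 -0.345   0.137 ] [0.0025 0.0349 0.1695]
tip end [ 0.3974 -0.3554  0.147 ] [-0.      0.0249  0.0615]
[ 0.3799 -0.2942  0.014 ] [-0.0628  0.1579  0.0513]
[ 0.3998 -0.4184  0.014 ] [0.0629 0.1579 0.0563]
```

```bash
python3 -m crank '[{"linear":[0.001,0,0.02],"dr":[0,0,0],"hand":-1},{"linear":[0.001,0,0.04],"dr":[0,0,0],"hand":-1},{"linear":[0.001,0,0.06],"dr":[0,0,0],"hand":-1},{"linear":[0.002,0,0.08],"dr":[0,0,0],"hand":-1},{"linear":[0.002,0,0.1],"dr":[0,0,0],"hand":-1},{"linear":[0.002,0,0.12],"dr":[0,0,0],"hand":-1},{"linear":[0.002,0,0.14],"dr":[0,0,0],"hand":-1},{"linear":[0.002,0,0.152],"dr":[0,0,0],"hand":-1},{"linear":[0.002,0,0.152],"dr":[0,0,0],"hand":-1},{"linear":[0.002,0.004,0.152],"dr":[0,0,0],"hand":-1}]'
python3 -m crank '[{"linear":[0,0.004,0],"dr":[0,0,0],"hand":-1},{"linear":[0,0.008,0],"dr":[0,0,0],"hand":-1},{"linear":[0,0.012,0],"dr":[0,0,0],"hand":-1},{"linear":[0,0.012,0],"dr":[0,0,0],"hand":-1}]'
```

```text
t: 14.48
eef_pos: [0.4881, -0.3466, 0.1681]
tool_rot: [0.529, -0.529, 0.469, -0.469]
contact_force: [-0.9, -0.5, -4.3]
gripper_width: 0.084
t: 14.82
eef_pos: [0.4861, -0.3466, 0.1546]
tool_rot: [-0.528, 0.529, -0.47, 0.469]
contact_force: [0.1, 0.2, -3.6]
gripper_width: 0.08
```

```bash
python3 -m crank '[{"linear":[0,0.002,0],"dr":[0,0,0],"hand":-1},{"linear":[0,0.003,0],"dr":[0,0,0],"hand":-1},{"linear":[0,0.004,0],"dr":[0,0,0],"hand":-1},{"linear":[0,0.004,0],"dr":[0,0,0],"hand":-1}]'; python3 - <<'E'
from h import *
for n in('scene','side'): cv2.imwrite(f'pics/{n}6.png',bot.read_camera(n))
E
```

```text
t: 15.15
eef_pos: [0.4876, -0.3467, 0.1521]
tool_rot: [-0.529, 0.529, -0.469, 0.47]
contact_force: [-0.4, 0.3, -2.0]
gripper_width: 0.079
```

```bash
python3 -m crank '[{"linear":[0,0.001,0],"dr":[0,0,0],"hand":-1},{"linear":[0,0.002,0],"dr":[0,0,0],"hand":-1},{"linear":[0,0.002,0],"dr":[0,0,0],"hand":-1}]'
python3 -m crank '[{"linear":[0,0,0],"dr":[0,0,0],"hand":-0.6},{"linear":[0,0,0],"dr":[0,0,0],"hand":-0.4},{"linear":[0,0,0],"dr":[0,0,0],"hand":-0.2},{"linear":[0,0,0],"dr":[0,0,0],"hand":-0.1},{"linear":[0,0,0],"dr":[0,0,0],"hand":0},{"linear":[0,0,0],"dr":[0,0,0],"hand":0},{"linear":[0,0,0],"dr":[0,0,0],"hand":0}]'
python3 - <<'E'
from h import *
np.set_printoptions(precision=4,suppress=True)
w=bot.read_camera('wrist')
for n in('scene','side'): cv2.imwrite(f'pics/{n}7.png',bot.read_camera(n))
a=cv2.imread('pics/scene7.png')[140:240,80:190];b=cv2.imread('pics/side7.png')[110:210,260:370]
cv2.imwrite('pics/c7.png',np.hstack([cv2.resize(a,(330,300),interpolation=3),cv2.resize(b,(330,300),interpolation=3)]))
E
```

```text
t: 15.5
eef_pos: [0.4877, -0.3468, 0.1516]
tool_rot: [-0.529, 0.529, -0.469, 0.47]
contact_force: [-5.5, 2.5, 10.6]
gripper_width: 0.08
t: 16.08
eef_pos: [0.4876, -0.3466, 0.1497]
tool_rot: [0.529, -0.529, 0.469, -0.469]
contact_force: [0.3, -0.6, -0.1]
gripper_width: 0.501
```

View pics/c7.png

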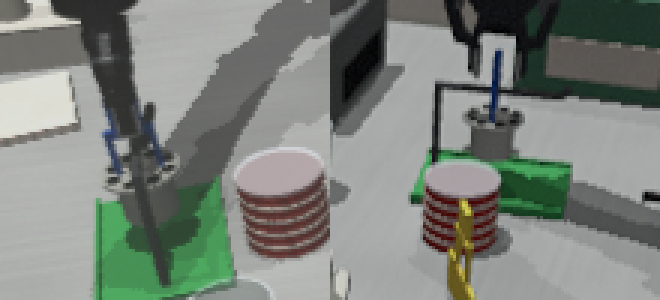

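The insert hangs on the rod, upright and level. I retreat upward and go to the guard.

```bash
python3 -m crank '[{"linear":[0,-0.02,0],"dr":[0,0,0],"hand":0},{"linear":[0,-0.05,0],"dr":[0,0,0],"hand":0.2},{"linear":[0,-0.09,0],"dr":[0,0,0],"hand":0.6},{"linear":[0,-0.13,0],"dr":[0,0,0],"hand":1},{"linear":[-0.02,-0.16,0],"dr":[0,-2,0],"hand":1},{"linear":[-0.05,-0.17,0.015],"dr":[0,-4,0],"hand":1},{"linear":[-0.09,-0.17,0.03],"dr":[0,-6,0],"hand":1},{"linear":[-0.125,-0.17,0.045],"dr":[0,-8,0],"hand":1},{"linear":[-0.16,-0.17,0.06],"dr":[0,-9,0],"hand":1},{"linear":[-0.195,-0.17,0.075],"dr":[0,-9,0],"hand":1}]'; python3 go.py 0.598 -0.03 0.27 16
```

```text
t: 17.07
eef_pos: [0.5391, -0.1423, 0.3202]
tool_rot: [0.564, -0.564, 0.426, -0.427]
contact_force: [0.9, -0.3, -0.3]
gripper_width: 0.999
linear [-0.092   0.0502  0.0873] dr [-0.03 -0.15  0.03] rows>=3.3 t 17.0667
```

```bash
python3 -m crank '[{"linear":[-0.03,0.01,0.03],"dr":[0,0,0],"hand":1},{"linear":[-0.06,0.03,0.055],"dr":[0,0,0],"hand":1},{"linear":[-0.092,0.05,0.087],"dr":[0,0,0],"hand":1},{"linear":[-0.092,0.05,0.087],"dr":[0,0,0],"hand":1},{"linear":[-0.092,0.05,0.087],"dr":[0,0,0],"hand":1},{"linear":[-0.092,0.05,0.087],"dr":[0,0,0],"hand":1}]'; python3 - <<'E'
from h import *
np.set_printoptions(precision=4,suppress=True)
C=cam('wrist');p,R,o=pose();im=bot.read_camera('wrist');cv2.imwrite('pics/w8.png',im)
print(p)
for t,z in(('guard_grip',.123),('guard_eye',.098),('rack',0)):
  print(t,[(np.round(a['xy'],1),round(a['score'],2),atz(C,a['xy'],z)) for a in bot.place_of('wrist',t)[:2]])
im=im.astype(int);b,g,r=im[...,0],im[...,1],im[...,2];I=np.indices(b.shape)
m=((r>b+50)&(r>g+35)&(I[1]>200)&(I[1]<310)&(I[0]>60)&(I[0]<330)).astype(np.uint8)
n,l,s,_=cv2.connectedComponentsWithStats(m);print(s[1:][s[1:,4]>40])
k=1+np.argmax(s[1:,4]);ys,xs=np.nonzero(l==k)
for z in(.14,.123,.102):
  w=np.array([atz(C,(x,y),z)[:2] for x,y in zip(xs,ys)])*1000;print(z,cv2.minAreaRect(w.astype(np.float32)))
for y in range(ys.min(),ys.max()+1,6): q=xs[ys==y];print(y,q.min(),q.max(),end='; ')
E
```

```text
t: 17.57
eef_pos: [0.5974, -0.0318, 0.2694]
tool_rot: [-0.564, 0.565, -0.426, 0.426]
contact_force: [-0.2, -0.7, 1.1]
gripper_width: 1.001
[ 0.5974 -0.0318  0.2694]
guard_grip [(array([110.8, 178.9]), 0.92, array([ 0.456 , -0.0687,  0.123 ])), (array([262.4, 167.3]), 0.69, array([ 0.6028, -0.0142,  0.123 ]))]
guard_eye [(array([259. , 164.1]), 0.94, array([ 0.6002, -0.0159,  0.098 ])), (array([122.4, 177.3]), 0.67, array([ 0.4576, -0.0722,  0.098 ]))]
rack [(array([261.5, 152.8]), 0.78, array([ 0.6056, -0.0147,  0.    ]))]
[[258 143   7  10  66]
 [258 154   8  32 211]]
0.14 ((601.1814575195312, -13.932266235351562), (6.6471099853515625, 30.187517166137695), 16.234338760375977)
0.123 ((602.5496215820312, -16.890121459960938), (7.061702728271484, 32.07061767578125), 16.234275817871094)
0.102 ((604.2396850585938, -20.54398536682129), (7.5739359855651855, 34.396812438964844), 16.234268188476562)
154 260 263; 160 259 264; 166 258 264; 172 258 264; 178 258 264; 184 258 264;
```

```bash
python3 go.py 0.6012 -0.0139 0.110 16.2
```

```text
linear [-0.0186  0.1605  0.0088] dr [-0.04 -0.57  0.08] rows>=3.9 t 17.7667
```

```bash
python3 -m crank '[{"linear":[-0.018,0.03,0.009],"dr":[0,-0.5,0],"hand":1},{"linear":[-0.018,0.07,0.009],"dr":[0,-0.5,0],"hand":1},{"linear":[-0.018,0.11,0.009],"dr":[0,-0.5,0],"hand":1},{"linear":[-0.018,0.14,0.009],"dr":[0,-0.5,0],"hand":0.6},{"linear":[-0.018,0.159,0.009],"dr":[0,-0.5,0],"hand":0.2},{"linear":[-0.018,0.159,0.009],"dr":[0,-0.5,0],"hand":0}]'
python3 -m crank '[{"linear":[0,0,0],"dr":[0,0,0],"hand":-0.4},{"linear":[0,0,0],"dr":[0,0,0],"hand":-0.6},{"linear":[0,0,0],"dr":[0,0,0],"hand":-1},{"linear":[0,0,0],"dr":[0,0,0],"hand":-1},{"linear":[0,0,0],"dr":[0,0,0],"hand":-1},{"linear":[0,0,0],"dr":[0,0,0],"hand":-1}]' 60
python3 -m crank '[{"linear":[0,-0.004,0],"dr":[0,0,0],"hand":-1},{"linear":[0,-0.01,0],"dr":[0,0,0],"hand":-1},{"linear":[0,-0.02,0],"dr":[0,0,0],"hand":-1},{"linear":[0,-0.03,0],"dr":[0,0,0],"hand":-1},{"linear":[0,-0.04,0],"dr":[0,0,0],"hand":-1},{"linear":[0,-0.04,0],"dr":[0,0,0],"hand":-1}]'
```

```text
t: 18.27
eef_pos: [0.5983, -0.0141, 0.1069]
tool_rot: [-0.564, 0.567, -0.426, 0.423]
contact_force: [-0.7, -0.5, -0.2]
gripper_width: 0.602
t: 18.77
eef_pos: [0.6023, -0.0125, 0.1132]
tool_rot: [0.566, -0.565, 0.423, -0.425]
contact_force: [-1.8, -1.0, 6.5]
gripper_width: 0.076
t: 19.27
eef_pos: [0.603, -0.0118, 0.1538]
tool_rot: [0.567, -0.565, 0.423, -0.425]
contact_force: [0.2, 0.6, -1.2]
gripper_width: 0.083
```

```bash
python3 go.py 0.337 -0.3635 0.34 6.7;  python3 go.py 0.337 -0.3635 0.174 6.7
```

```text
linear [ 0.2631 -0.1874 -0.3533] dr [-0.25  9.6   0.05] rows>=11.5 t 19.2667
linear [ 0.2629 -0.0214 -0.354 ] dr [-0.25  9.6   0.05] rows>=10.6 t 19.2667
```

```bash
python3 -m crank '[{"linear":[0,-0.035,0],"dr":[0,0,0],"hand":-1},{"linear":[0,-0.07,0],"dr":[0,0,0],"hand":-1},{"linear":[0,-0.11,0],"dr":[0,0,0],"hand":-1},{"linear":[0,-0.15,0],"dr":[0,1,0],"hand":-1},{"linear":[0.01,-0.18,-0.013],"dr":[0,2,0],"hand":-1},{"linear":[0.03,-0.187,-0.04],"dr":[0,4,0],"hand":-1},{"linear":[0.05,-0.187,-0.067],"dr":[0,6,0],"hand":-1},{"linear":[0.075,-0.187,-0.1],"dr":[0,8,0],"hand":-1},{"linear":[0.1,-0.187,-0.133],"dr":[0,9.6,0],"hand":-1},{"linear":[0.12,-0.187,-0.16],"dr":[0,9.6,0],"hand":-1}]'; python3 go.py 0.337 -0.3635 0.34 6.7
```

```text
t: 20.1
eef_pos: [0.4793, -0.1746, 0.3379]
tool_rot: [-0.527, 0.528, -0.471, 0.471]
contact_force: [0.7, -1.3, -1.7]
gripper_width: 0.077
linear [ 0.1715 -0.0018 -0.1628] dr [ 0.03 -0.17  0.06] rows>=5.7 t 20.1
```

```bash
python3 -m crank '[{"linear":[0.025,0,-0.025],"dr":[0,0,0],"hand":-1},{"linear":[0.053,0,-0.05],"dr":[0,0,0],"hand":-1},{"linear":[0.082,0,-0.078],"dr":[0,0,0],"hand":-1},{"linear":[0.112,0,-0.107],"dr":[0,0,0],"hand":-1},{"linear":[0.145,0,-0.135],"dr":[0,0,0],"hand":-1},{"linear":[0.171,0.03,-0.163],"dr":[0,0,0],"hand":-1},{"linear":[0.171,0.07,-0.163],"dr":[0,0,0],"hand":-1},{"linear":[0.171,0.11,-0.163],"dr":[0,0,0],"hand":-1},{"linear":[0.171,0.145,-0.163],"dr":[0,0,0],"hand":-1},{"linear":[0.171,0.164,-0.163],"dr":[0,0,0],"hand":-1}]'
python3 -m crank '[{"linear":[0,0,0],"dr":[0,0,0],"hand":-1},{"linear":[0,0,0],"dr":[0,0,0],"hand":-1}]'
python3 - <<'E'
from h import *
np.set_printoptions(precision=4,suppress=True)
C=cam('wrist');p,R,o=pose();im=bot.read_camera('wrist');cv2.imwrite('pics/w9.png',im)
print(p,np.degrees(np.arctan2(R[1,2],R[0,2])))
for t,z in(('guard_grip',p[2]+.01),('guard_eye',p[2]-.015),('hook_back',.14),('hook_front',.14),('insert_grip',.165)):
  for a in bot.place_of('wrist',t)[:2]: x=atz(C,a['xy'],z);print(t,np.round(a['xy'],1),round(a['score'],2),x,'tool',R.T@(x-p))
im=im.astype(int);b,g,r=im[...,0],im[...,1],im[...,2]
for c in(375,385,395,405):
  col=im[205:245,c].max(1);ys=np.nonzero(col<105)[0]+205;ys=ys[ys>212]
  if len(ys): x=atz(C,(c,(ys.min()+ys.max())/2),.137);print(c,ys.min(),ys.max(),R.T@(x-p))
m=((r>b+50)&(r>g+35)).astype(np.uint8);n,l,s,_=cv2.connectedComponentsWithStats(m);print('orange',s[1:][s[1:,4]>40])
m=((b>r+50)&(b>g+25)).astype(np.uint8);n,l,s,_=cv2.connectedComponentsWithStats(m);print('blue',s[1:][s[1:,4]>40])
E
```

```text
t: 20.93
eef_pos: [0.3372, -0.3594, 0.1698]
tool_rot: [0.528, -0.528, 0.472, -0.468]
contact_force: [-0.2, -0.1, -1.6]
gripper_width: 0.081
t: 21.1
eef_pos: [0.3393, -0.3606, 0.1736]
tool_rot: [0.529, -0.528, 0.47, -0.469]
contact_force: [-0.9, -0.2, -1.0]
gripper_width: 0.082
[ 0.3393 -0.3606  0.1736] 6.722469988528012
guard_grip [252.9 258.5] 0.96 [ 0.3404 -0.3641  0.1836] tool [ 0.0036 -0.01    0.0006]
guard_grip [390.1 182.3] 0.56 [ 0.4003 -0.3166  0.1836] tool [-0.0366 -0.01    0.0657]
guard_eye [249.8 234.8] 0.68 [ 0.3383 -0.3621  0.1586] tool [ 0.0014  0.015  -0.0012]
hook_front [403.2 227.9] 0.61 [ 0.4388 -0.3533  0.14  ] tool [0.0044 0.0334 0.0997]
375 217 234 [0.0039 0.0365 0.0823]
385 217 230 [0.0025 0.0365 0.0888]
395 218 235 [0.0046 0.0364 0.0958]
405 216 230 [0.0021 0.0364 0.1021]
orange [[ 244  185   18  117 1521]]
blue [[472 196  40  73 593]]
```

View pics/w9.png

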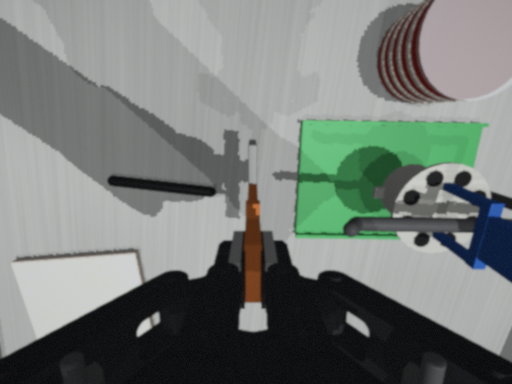

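The guard is centred in the hand (col 253) and in line with the rod (row about 226, tip at (350,227)). The insert hangs farther back, its tab at (490,235). I thread the guard on.

```bash
python3 -m crank '[{"linear":[0.001,0,0.015],"dr":[0,0,0],"hand":-1},{"linear":[0.001,0,0.03],"dr":[0,0,0],"hand":-1},{"linear":[0.001,0,0.045],"dr":[0,0,0],"hand":-1},{"linear":[0.001,0,0.06],"dr":[0,0,0],"hand":-1},{"linear":[0.001,0,0.075],"dr":[0,0,0],"hand":-1},{"linear":[0.001,0,0.088],"dr":[0,0,0],"hand":-1},{"linear":[0.001,0,0.095],"dr":[0,0,0],"hand":-1},{"linear":[0.001,0,0.095],"dr":[0,0,0],"hand":-1},{"linear":[0.001,0.005,0.095],"dr":[0,0,0],"hand":-1},{"linear":[0.001,0.01,0.095],"dr":[0,0,0],"hand":-1}]'
python3 -m crank '[{"linear":[0,0.003,0],"dr":[0,0,0],"hand":-1},{"linear":[0,0.005,0],"dr":[0,0,0],"hand":-1},{"linear":[0,0.006,0],"dr":[0,0,0],"hand":-1},{"linear":[0,0.006,0],"dr":[0,0,0],"hand":-1}]'
python3 -m crank '[{"linear":[0,0.001,0],"dr":[0,0,0],"hand":-1},{"linear":[0,0.002,0],"dr":[0,0,0],"hand":-1},{"linear":[0,0.002,0],"dr":[0,0,0],"hand":-1}]'
```

```text
t: 22.23
eef_pos: [0.4332, -0.3513, 0.1634]
tool_rot: [-0.528, 0.528, -0.47, 0.47]
contact_force: [0.0, -0.7, -1.4]
gripper_width: 0.081
t: 22.57
eef_pos: [0.4336, -0.351, 0.1575]
tool_rot: [-0.528, 0.528, -0.47, 0.47]
contact_force: [-1.0, -0.3, -1.7]
gripper_width: 0.086
t: 22.82
eef_pos: [0.434, -0.351, 0.1558]
tool_rot: [-0.528, 0.528, -0.47, 0.47]
contact_force: [-0.8, 0.2, -1.9]
gripper_width: 0.079
```

```bash
python3 -m crank '[{"linear":[0,0.001,0],"dr":[0,0,0],"hand":-1},{"linear":[0,0.002,0],"dr":[0,0,0],"hand":-1},{"linear":[0,0.002,0],"dr":[0,0,0],"hand":-1}]'
python3 -m crank '[{"linear":[0,0.001,0],"dr":[0,0,0],"hand":-1},{"linear":[0,0.0015,0],"dr":[0,0,0],"hand":-1},{"linear":[0,0.0015,0],"dr":[0,0,0],"hand":-1}]'
```

```text
t: 23.07
eef_pos: [0.4343, -0.3511, 0.1548]
tool_rot: [-0.528, 0.528, -0.47, 0.47]
contact_force: [-3.0, 1.0, 5.6]
gripper_width: 0.08
t: 23.32
eef_pos: [0.4343, -0.3512, 0.1546]
tool_rot: [-0.528, 0.528, -0.47, 0.47]
contact_force: [-5.1, 3.7, 16.9]
gripper_width: 0.082
```

```bash
python3 -m crank '[{"linear":[0,-0.002,0],"dr":[0,0,0],"hand":-1},{"linear":[0,-0.002,0],"dr":[0,0,0],"hand":-0.7},{"linear":[0,-0.002,0],"dr":[0,0,0],"hand":-0.6},{"linear":[0,-0.002,0],"dr":[0,0,0],"hand":-0.5},{"linear":[0,-0.002,0],"dr":[0,0,0],"hand":-0.4},{"linear":[0,-0.002,0],"dr":[0,0,0],"hand":-0.4},{"linear":[0,-0.002,0],"dr":[0,0,0],"hand":-0.4},{"linear":[0,-0.002,0],"dr":[0,0,0],"hand":-0.4}]'
python3 - <<'E'
from h import *
np.set_printoptions(precision=4,suppress=True)
p,R,o=pose();C=cam('wrist');im=bot.read_camera('wrist');cv2.imwrite('pics/w10.png',im);im=im.astype(int);b,g,r=im[...,0],im[...,1],im[...,2]
print(p,o['contact_force'],o['gripper_width'])
for nm,m in(('or',(r>b+50)&(r>g+35)),('bl',(b>r+50)&(b>g+25))):
  n,l,s,_=cv2.connectedComponentsWithStats(m.astype(np.uint8));print(nm,s[1:][s[1:,4]>40])
  k=1+np.argmax(s[1:,4]);ys,xs=np.nonzero(l==k)
  for y in range(ys.min(),ys.max()+1,15): q=xs[ys==y];print(y,q.min(),q.max(),end='; ')
E
```

```text
t: 23.98
eef_pos: [0.434, -0.3509, 0.1542]
tool_rot: [0.528, -0.528, 0.47, -0.47]
contact_force: [-0.3, 1.0, -0.9]
gripper_width: 0.3
[ 0.434  -0.3509  0.1542] [-0.3077  0.951  -0.9323] 0.29988906812757343
or [[ 246  185   16  120 1542]]
185 251 255; 200 250 256; 215 248 258; 230 247 260; 245 247 260; 260 246 260; 275 246 260; 290 246 260; bl [[ 324  189   59   92 1960]]
189 328 334; 204 337 347; 219 342 358; 234 341 362; 249 326 373; 264 334 382; 279 337 379;
```

```bash
python3 -m crank '[{"linear":[0,-0.01,0],"dr":[0,0,0],"hand":-0.4},{"linear":[0,-0.02,0],"dr":[0,0,0],"hand":-0.4},{"linear":[0,-0.035,0],"dr":[0,0,0],"hand":-0.4},{"linear":[0,-0.06,0],"dr":[0,0,0],"hand":-0.4},{"linear":[0,-0.09,0],"dr":[0,0,0],"hand":-0.4},{"linear":[0,-0.12,0],"dr":[0,0,0],"hand":-0.4},{"linear":[0,-0.15,0],"dr":[0,0,0],"hand":-0.4},{"linear":[-0.03,-0.18,0],"dr":[0,0,0],"hand":-0.4},{"linear":[-0.05,-0.19,0],"dr":[0,0,0],"hand":-0.4},{"linear":[-0.05,-0.19,0],"dr":[0,0,0],"hand":-0.4}]'
cat > chk.py <<'E'
from h import *
np.set_printoptions(precision=4,suppress=True)
C={'wrist':cam('wrist'),'scene':cam('scene'),'side':cam('side')};I={n:bot.read_camera(n) for n in C}
p,R,o=pose();print(o['t'],p,o['contact_force'])
hb=np.array([.490,-.347,.14]);a=np.radians(6.7);X=np.array([[np.cos(a),np.sin(a),0],[-np.sin(a),np.cos(a),0],[0,0,1]])
for t in('insert_eye','guard_eye','insert_grip','guard_grip','dishes_tall','dishes_low','hook_back'):
  rs=[]
  for n in C:
    L=[x for x in bot.place_of(n,t) if np.linalg.norm(atz(C[n],x['xy'],.13)[:2]-hb[:2])<.16 or 'dish' in t]
    if L: rs.append(ray(C[n],L[0]['xy']));print(t,n,np.round(L[0]['xy'],1),round(L[0]['score'],2))
  if len(rs)>1: x,e=tri(rs);print('  ',x,'in hook',X@(x-hb),np.round(e,4))
for n in I: cv2.imwrite(f'pics/{n}_{o["t"]:.1f}.png',I[n])
E
python3 chk.py
```

```text
t: 24.87
eef_pos: [0.4304, -0.2977, 0.3497]
tool_rot: [0.53, -0.529, 0.466, -0.471]
contact_force: [0.0, 0.1, 0.3]
gripper_width: 0.298
25.0167 [ 0.428  -0.3016  0.3449] [-0.8251 -0.2    -0.4024]
insert_eye wrist [290.1 218. ] 0.79
insert_eye scene [119.2 183.7] 0.63
insert_eye side [316.  139.1] 0.92
   [ 0.486  -0.3566  0.1369] in hook [-0.0051 -0.009  -0.0031] [0.0032 0.0061 0.0057]
guard_eye wrist [249.9 212.5] 0.72
guard_eye scene [122.  177.6] 0.87
guard_eye side [327.5 141.2] 0.42
   [ 0.4383 -0.3557  0.1327] in hook [-0.0523 -0.0026 -0.0073] [0.0025 0.0032 0.0049]
insert_grip wrist [295. 223.] 0.92
insert_grip scene [119.3 176.5] 0.8
insert_grip side [316.9 132.1] 0.72
   [ 0.4865 -0.3525  0.1638] in hook [-0.0041 -0.005   0.0238] [0.0045 0.0027 0.0045]
guard_grip wrist [247.5 219.5] 0.98
guard_grip scene [122.9 166.9] 0.65
guard_grip side [328.8 140.1] 0.63
   [ 0.4315 -0.3496  0.1541] in hook [-0.0584  0.0043  0.0141] [0.0083 0.0122 0.016 ]
dishes_tall wrist [292.4 109.9] 0.59
dishes_tall scene [178.5 218.4] 0.69
dishes_tall side [303.7 186.7] 0.61
   [ 0.4903 -0.2158 -0.0011] in hook [ 0.0156  0.1303 -0.1411] [0.0019 0.0066 0.0055]
dishes_low wrist [254.  215.7] 0.55
dishes_low scene [119.5 174.8] 0.65
dishes_low side [305.7 241.2] 0.81
   [ 0.4233 -0.3191 -0.0316] in hook [-0.063   0.0354 -0.1716] [0.0978 0.1617 0.2282]
hook_back wrist [295.5 215.9] 0.61
hook_back scene [121.6 189.1] 0.68
hook_back side [313.  140.3] 0.74
   [ 0.4962 -0.3544  0.1278] in hook [ 0.0053 -0.0081 -0.0122] [0.0016 0.0018 0.0024]
```

Both are on the hook. I've used all 12 views, so I check rest numerically by comparing frames over time.

```bash
Z='[{"linear":[0,0,0],"dr":[0,0,0],"hand":-0.4},{"linear":[0,0,0],"dr":[0,0,0],"hand":-0.4},{"linear":[0,0,0],"dr":[0,0,0],"hand":-0.4}]'
python3 -m crank '[{"linear":[0,0,0],"dr":[0,0,0],"hand":-0.4},{"linear":[0,0,0],"dr":[0,0,0],"hand":-0.4},{"linear":[0,0,0],"dr":[0,0,0],"hand":-0.4},{"linear":[0,0,0],"dr":[0,0,0],"hand":-0.4},{"linear":[0,0,0],"dr":[0,0,0],"hand":-0.4},{"linear":[0,0,0],"dr":[0,0,0],"hand":-0.4},{"linear":[0,0,0],"dr":[0,0,0],"hand":-0.4},{"linear":[0,0,0],"dr":[0,0,0],"hand":-0.4},{"linear":[0,0,0],"dr":[0,0,0],"hand":-0.4},{"linear":[0,0,0],"dr":[0,0,0],"hand":-0.4}]' >/dev/null
cat > still.py <<'E'
from h import *
f=[]
for k in range(8): f.append((bot.get_obs()['t'],bot.read_camera('wrist').astype(int),bot.read_camera('side').astype(int)))
for nm,i in(('wrist',1),('side',2)):
  for cn,c in(('or',0),('bl',1)):
    o=[]
    for q in f:
      im=q[i];b,g,r=im[...,0],im[...,1],im[...,2];J=np.indices(b.shape)
      m=((r>b+50)&(r>g+35)) if c==0 else ((b>r+50)&(b>g+25))
      if i==2: m&=(J[1]>300)&(J[1]<350)&(J[0]>115)&(J[0]<165)
      else: m&=(J[1]>220)&(J[1]<340)&(J[0]>150)&(J[0]<300)
      ys,xs=np.nonzero(m);o.append((round(xs.mean(),2),round(ys.mean(),2),len(xs)) if len(xs) else None)
    print(nm,cn,o[0],o[2],o[4],o[7])
print(f[0][0],f[-1][0])
E
python3 still.py
```

```text
wrist or (np.float64(252.92), np.float64(218.32), 224) (np.float64(252.94), np.float64(218.32), 224) (np.float64(252.91), np.float64(218.11), 226) (np.float64(252.91), np.float64(218.12), 227)
wrist bl (np.float64(298.27), np.float64(222.2), 263) (np.float64(298.29), np.float64(222.21), 262) (np.float64(298.21), np.float64(222.14), 266) (np.float64(298.29), np.float64(222.15), 259)
side or (np.float64(329.65), np.float64(137.95), 37) (np.float64(329.67), np.float64(137.67), 36) (np.float64(329.65), np.float64(138.05), 37) (np.float64(329.63), np.float64(137.84), 38)
side bl (np.float64(314.75), np.float64(135.36), 28) (np.float64(314.75), np.float64(135.36), 28) (np.float64(314.75), np.float64(135.36), 28) (np.float64(314.75), np.float64(135.36), 28)
26.9 27.6
```

Both are still, so I hand in.

```bash
python3 -c "
from station import bot
print(bot.hand_in())"
```

```text
the job is handed in; nothing more can be done
None
```

I twisted the insert out of the heater with three twists (+, −, +) and hung it well back on the hook. I then took the steel guard with the orange tab out of its rack and hung it in front of the insert. I handed the job in at about 28 s; no verdict is reported.

**Positions:** By camera, the insert's eye is about 5 mm nearer the tip than `hook_back`, and the guard's about 52 mm nearer. That puts them roughly 47 mm apart, with both eyes near the rod's top. These figures are only good to about a centimetre.

**Rest:** Both tabs stayed within about 0.3 pixel over the last 0.7 s, and the gripper was empty about 0.2 m above the hook with no contact force.

**Checks that disagreed or were missing:**
- **Heights:** Camera heights read 3 to 7 mm low, and one reading put the guard's eye at −7.3 mm against the limit of −6 mm. `hook_back` itself read 12 mm low, so I relied on the force felt when each part settled on the rod.
- **Dishes:** The final network check on the low dishes gave nonsense because it picked a wrong object in two views. The side view still had them where they started. The tall stack's two readings differ by about 13 mm, which is within measurement error; I never touched it.
- **Not re-measured:** I did not check the bottles, beaker or tube rack again at the end, though no contact was felt near them.
- **Final picture:** I did not view one after the guard was released, because the viewing limit was used up.

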